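# Pin the bench swivel table and set its spindle nut

### The arm

A 6-joint arm with a two-finger parallel gripper is mounted at the origin on the work surface. World frame = base frame: x ahead of the robot, y to its left, z up, the work surface at z = 0. Lengths are in mm, angles in rad, forces in N, time in s.
With the tool pointing down it reaches from about 425 to 950 mm from the base axis. Payload 3.5 kg.
Tool frame: the origin (TCP) lies between the finger pads; the fingertips stand 19 mm ahead of it and the grasp point (between the pads) is the TCP; z points along the fingers, y is the line along which they close (so a half turn about z gives the same grasp; the last joint's range is limited). The gripper opens to 85 mm and grips with 20 to 120 N. Pads are 22 mm wide; open, the fingers measure 114 mm over their backs; the gripper's body (76 mm by 85 mm) begins 54 mm behind the grasp point. The pads swing forward as they close: fully open they stand 13 mm farther back than shut.
Start: joints at [-1.251, 0.286, 1.577, -0, 1.279, -0.15], TCP at [305.598, -601.844, 224.825] pointing down, gripper open.
Joint ranges: [-2.77, 2.77], [-0.9, 2.22], [0.21, 2.48], [-1.53, 4.67], [0.24, 2.81], [-2.84, 2.84]. Speed limits (rad/s): [2.79, 2.79, 3.14, 3.14, 3.14, 3.14].

### API

Orientations are given as a unit quaternion [w, x, y, z].
In Python, from rig import monitor, cams, arm, find_in gives the robot as it stands. The module is installed in compiled form; this text tells all that it offers.
- The arm moves only by the tool drive_tool, never from a script. Its argument "steps" is one flat list of numbers, 7 for each row, row after row: the shift along the tool's x, y, z in mm, then the turn, a rotation vector about the tool's x, y, z in rad, then the gripper's target within -1 to 1 (fully open at 1, half-way at 0, shut at -1). A call has 1 to 10 rows; each row shifts and turns the commanded pose from where the row before left it, along the tool's axes as they then stand; what a row does not reach is not made up. A row lasts 1/12 s, in which the tool goes at most 41.7 mm and 7.16 degrees, less where a joint would pass 70% of its speed; a pose out of reach is approached as far as the arm can. A call with a gripper value outside its range is refused whole. The fingers move at their own pace and stop on an object; "squeeze" is the grip in N (left out, the last holds). Time passes only in rows, so rows that do not move let the fingers close. It gives the time, the measured TCP pose, the force, the opening and the grip force at its end, in the units of the state.
- monitor.get_state(): the state, without advancing time (a new reading comes with each control period).
- cams.snapshot(name): name is "scene" or "side" or "wrist"; returns the picture (384x512x3 uint8, blue, green, red); there is no depth.
- cams.get_calibration(name): a dict with "K" (3x3 intrinsics, pixels), "distortion" ([k1, k2, p1, p2, k3] as OpenCV has them; the pictures are not rectified), "cam_to_world" (4x4, takes a point from camera to world coordinates). Camera axes: x right, y down, z forward; pixel columns grow to the right and rows downward; lengths in mm; the calibration is good to about 2 mm. A picture is of the moment at which its call begins: read the wrist's pose just before it. get_calibration takes no time and is no camera call; for the wrist camera it gives the pose at the moment of the call.
- arm.finish_job(): hands the job in; it is judged then, once.
Trained networks look in the newest picture that a camera, given by its name, has taken for a name from the list of things; names that differ only in an ending like _2 or _b are one class to them, and where a whole thing is asked for, a point or a joint stands for the part that bears it (a point fixed in the world has none). Each returns a list of dicts, best first, with "conf" (0 to 1); they miss things now and then, are a little off and sometimes report something else, mostly with a low value. They report only what shows in the picture. A call takes as long as a camera call. They do not tell look-alikes from the thing itself.
- find_in(camera, query): "point" ([column, row] in pixels, amid what is visible of it).
The state is a dict: "time_s": time; "joint_pos": joint angles; "joint_vel": joint speeds; "tau": joint torques, N m; "ee_pos": TCP position; "tool_rot": TCP orientation; "wrist_force": force on the tool from outside, world axes, zero at the start; "moment": the same for the moment, N m; "opening": finger opening in mm; "gripper_force": force on a finger pad.
Only numpy, scipy, OpenCV 4.12 (cv2) and the standard library are available. Lean on these libraries where they do the work, as an engineer would, in place of code of your own. Each camera call takes 0.05 s, during which the arm holds its last target. There are 200 camera calls.

### The job

Set up the bench swivel table: drop the two loose dowel pins from the wooden rack, one at a time, fully home into the two empty holes of its plate and let go of them, so that the plate is pinned. Then turn the knurled nut on the spindle clockwise all the way down until it bottoms on its washer, back it off a quarter turn for running clearance, and finish still gripping the nut, holding it there so that its clamp screw could be tightened. Leave the bradawl and everything else on the bench where it is.

Things in the scene. Friction and masses are not known exactly. Their poses are not given: they have to be found in the camera images.
- swivel: Swivel table, fixed: round grey cast base 200 mm across (four lugs reach 125 mm from the axis), square aluminium plate 190 x 190 mm, its top face 79 mm above the bench. Origin: centre of the underside, z up. Dowel holes at 60 mm in x and y from the axis; corners (+x,-y) and (-x,+y) already hold a pin (head 17 mm across, 34 mm above the plate) that stays; (+x,+y) and (-x,-y) are empty.
- hole_a (a point): Centre of the mouth of one empty dowel hole, level with the plate's upper face. Hole 14 mm across, 26 mm deep, straight down, chamfered mouth. (The 5 mm dark screw holes half-way along the plate's edges are not for the pins.)
- hole_b (a point): Centre of the mouth of the other empty dowel hole, of the same size.
- nut (a joint): Turn of the knurled nut on the spindle's right-hand thread, rad: 0 when it has bottomed on the brass washer (hard stop), growing as it is backed off (counter-clockwise from above). It is already started on the thread, 2.2 to 3.7 rad above the stop. It rises 4 mm a turn, drags with about 0.1 N m and stays where it is left.
- nut_grip (a point): Point on the nut's axis at the height to grip. The nut is knurled, round, 44 mm across, from 16 mm below to 12 mm above this point, with a saw slit on the side of this point's +x. At the stop this point is 32 mm above the plate. The spindle (19 mm thick) ends 62 mm above the plate; the boss and washer under the nut are up to 40 mm across and 16 mm high. Pin heads stand 76 mm and more from the axis.
- pin_a_center (a point): Centre of one loose steel dowel pin, half-way up its 58 mm; z runs up the pin. From below: shank 12 mm across, 24 mm long, tapered foot; then a round head 17 mm across and 34 mm high, whose shoulder rests on the hole's rim. The head reaches from 5 mm below to 29 mm above this point. Starts upright in the rack, its shoulder on the rack's top. 0.06 to 0.13 kg.
- pin_b_center (a point): Centre of the other loose dowel pin; the two are alike and either fits either hole.
- pin_a_shoulder (a point): The point on the first pin's axis at the lower face of its head (24 mm above its foot, 5 mm below its centre): level with the hole's mouth when the pin is fully home.
- pin_b_shoulder (a point): The same point on the other pin.
- pin_a: The first pin; origin at the centre of its foot.
- pin_b: The other pin; origin at the centre of its foot.
- adjuster: The knurled nut as a body that rises and falls with the thread (it does not turn; joint nut gives the turn). Origin: centre of the nut's lower face.
- rack: The wooden pin rack, fixed, 60 mm in its x, 200 mm in its y, 30 mm high. Origin: centre of its underside. Three holes 14 mm across in a row along y, 62 mm apart; two hold the loose pins, one the bradawl, in any order.
- bradawl_center (a point): Half-way up the wooden handle of a bradawl that stands in the rack between or beside the pins: handle 27 mm across at its thickest, reaching from 25 mm below to 25 mm above this point. Not part of the job.
- bolt: Bystander: a 12 mm hex-head bolt standing on its head, 78 mm tall. Origin: centre of its underside.
- tin: Bystander: a flat closed pocket tin, 97 x 62 x 22 mm. Origin: centre of its underside.
- screw_carton: Bystander: a closed cardboard carton of screws, 85 x 55 x 50 mm. Origin: centre of its underside.
- washers: Bystander: a bundle of large washers, 42 mm across and 12 mm high, lying flat. Origin: centre of its underside.
- tape: Bystander: a roll of white tape, 94 mm across and 24 mm high, lying flat. Origin: centre of its underside.
- spanner: Bystander: a steel spanner, 170 mm long, lying flat, along its x, about 20 to 30 mm thick at most.
- screwdriver: Bystander: a screwdriver with a black handle, 200 mm long, lying, along its x, about 20 to 30 mm thick at most.
There are look-alikes about, which are no part of the job. What is shaped like the pin_b but blue or purple is not meant.

How it is judged (in metres and radians):
On the way, in this order (a step that is already met when the one before it is completed fails the run):
1. one loose pin stands fully home in one of the two empty holes (((horizontal distance between pin_a_shoulder and hole_a below 0.004 m and z of pin_a_shoulder in the frame of hole_a below 0.003 m and angle between pin_a_shoulder's own z axis and vertical below 0.1 rad) or (horizontal distance between pin_a_shoulder and hole_b below 0.004 m and z of pin_a_shoulder in the frame of hole_b below 0.003 m and angle between pin_a_shoulder's own z axis and vertical below 0.1 rad) or (horizontal distance between pin_b_shoulder and hole_a below 0.004 m and z of pin_b_shoulder in the frame of hole_a below 0.003 m and angle between pin_b_shoulder's own z axis and vertical below 0.1 rad) or (horizontal distance between pin_b_shoulder and hole_b below 0.004 m and z of pin_b_shoulder in the frame of hole_b below 0.003 m and angle between pin_b_shoulder's own z axis and vertical below 0.1 rad))), for 0.2 s.
2. both loose pins stand fully home in the two holes, let go ((((horizontal distance between pin_a_shoulder and hole_a below 0.004 m and z of pin_a_shoulder in the frame of hole_a below 0.003 m and angle between pin_a_shoulder's own z axis and vertical below 0.1 rad) and (horizontal distance between pin_b_shoulder and hole_b below 0.004 m and z of pin_b_shoulder in the frame of hole_b below 0.003 m and angle between pin_b_shoulder's own z axis and vertical below 0.1 rad)) or ((horizontal distance between pin_a_shoulder and hole_b below 0.004 m and z of pin_a_shoulder in the frame of hole_b below 0.003 m and angle between pin_a_shoulder's own z axis and vertical below 0.1 rad) and (horizontal distance between pin_b_shoulder and hole_a below 0.004 m and z of pin_b_shoulder in the frame of hole_a below 0.003 m and angle between pin_b_shoulder's own z axis and vertical below 0.1 rad))) and contact force between the fingers and pin_a below 0.3 N and contact force between the fingers and pin_b below 0.3 N), for 0.2 s.
3. the nut is run down until it bottoms on the washer, the pins staying home ((((horizontal distance between pin_a_shoulder and hole_a below 0.004 m and z of pin_a_shoulder in the frame of hole_a below 0.003 m and angle between pin_a_shoulder's own z axis and vertical below 0.1 rad) and (horizontal distance between pin_b_shoulder and hole_b below 0.004 m and z of pin_b_shoulder in the frame of hole_b below 0.003 m and angle between pin_b_shoulder's own z axis and vertical below 0.1 rad)) or ((horizontal distance between pin_a_shoulder and hole_b below 0.004 m and z of pin_a_shoulder in the frame of hole_b below 0.003 m and angle between pin_a_shoulder's own z axis and vertical below 0.1 rad) and (horizontal distance between pin_b_shoulder and hole_a below 0.004 m and z of pin_b_shoulder in the frame of hole_a below 0.003 m and angle between pin_b_shoulder's own z axis and vertical below 0.1 rad))) and value of joint nut below 0.06 rad), for 0.1 s.
At the end, for the whole second after the job is handed in: Both loose pins stand upright, fully home (within 3 mm) and let go in the two holes; the nut, having bottomed, is 70 to 110 degrees above its stop, at rest and gripped by the fingers (over 4 N); bystanders are within 40 mm of their places (all of step 2 and linear speed of each of pin_a, pin_b below 0.03 m/s and value of joint nut between 1.22 and 1.92 rad and contact force between the fingers and adjuster above 4 N and velocity of joint nut between -0.05 and 0.05 rad/s); the arm keeps its last pose, push and grip.
It fails at once if a bystander is moved by more than 40 mm (distance of any of bolt, tin, screw_carton, spanner, washers, screwdriver, tape, bradawl_center from where it was at the start of the episode above 0.04 m).
It fails at once if the standing bolt is knocked over (angle between bolt's own z axis and vertical above 0.6 rad).
It also fails if it takes over 72 s, if anything falls off the work surface, if the arm or the gripper's body presses on something with over 40 N, if the wrist force passes 120 N, or if a joint passes its speed limit or range.

## Working session

There is one attempt and no reset: what is moved stays moved. The work goes in short steps, Python scripts to look and compute and a tool call to move; the robot and the scene stay as the last step left them, time stands still between calls to the robot, and variables do not carry over. Pictures are saved under pics/ and viewed, at most 10 in all, crops included, and the job is handed in when it is done.

Besides the shell and the picture viewer there is one more tool, called after "Call:" by a JSON object that holds its "api" and its "payload". drive_tool: Moves the arm, as the interface text tells. Its arguments: {"type":"object","properties":{"steps":{"type":"array","items":{"type":"number"}},"squeeze":{"type":"number"}},"required":["steps"]}

```bash
mkdir -p pics; cat > h.py <<'E'
import numpy as np, cv2
from rig import monitor, cams, arm, find_in
def ray(cam,px,cal=None):
    c=cal or cams.get_calibration(cam); K=np.array(c["K"]);d=np.array(c["distortion"]);T=np.array(c["cam_to_world"])
    n=cv2.undistortPoints(np.array([[px]],float),K,d)[0,0]
    return T[:3,3],T[:3,:3]@np.array([n[0],n[1],1])
def at_z(cam,px,z,cal=None):
    o,v=ray(cam,px,cal); return o+v*(z-o[2])/v[2]
def proj(cam,P,cal=None):
    c=cal or cams.get_calibration(cam); T=np.linalg.inv(np.array(c["cam_to_world"]))
    return cv2.projectPoints(np.atleast_2d(np.array(P,float)),cv2.Rodrigues(T[:3,:3])[0],T[:3,3],np.array(c["K"]),np.array(c["distortion"]))[0][:,0]
def tri(obs):
    A=np.zeros((3,3));b=np.zeros(3)
    for o,v in obs:
        v=v/np.linalg.norm(v);M=np.eye(3)-np.outer(v,v);A+=M;b+=M@o
    return np.linalg.solve(A,b)
E
cat > a.py <<'E'
from h import *
s=monitor.get_state();print(s)
ims=[]
for c in ["scene","side","wrist"]:
    im=cams.snapshot(c);ims.append(im)
    cv2.imwrite(f"pics/{c}0.png",im)
    print(c,np.round(cams.get_calibration(c)["cam_to_world"],2).tolist())
    for q in ["pin_a","nut","hole_a","rack","bradawl_center","swivel"]:
        print(q,[(np.round(r["point"]).tolist(),round(r["conf"],2)) for r in find_in(c,q)[:5]])
b=np.hstack([cv2.resize(ims[0],(800,600))]);cv2.imwrite("pics/s.png",b)
cv2.imwrite("pics/side_b.png",cv2.resize(ims[1],(800,600)))
E
python3 a.py
```

```text
{'time_s': 0.0, 'joint_pos': array([-1.25097342e+00,  2.87194612e-01,  1.57817595e+00,  1.61899820e-05,
        1.27858914e+00, -1.49999616e-01]), 'joint_vel': array([-0.00103226, -0.00046695, -0.00110717, -0.00035476,  0.00085575,
       -0.00195754]), 'tau': array([-8.79395557e-04, -4.05988812e+01, -2.92625087e+01, -2.25495460e-04,
        5.82819484e-03, -3.12350934e-06]), 'ee_pos': array([ 305.40899751, -601.20549717,  223.42845799]), 'tool_rot': array([-1.17991760e-03,  9.72534863e-01,  2.32754247e-01, -9.26531285e-05]), 'wrist_force': array([ 0.04843638,  0.40080653, -0.39245825]), 'moment': array([-0.02960494,  0.00077184,  0.00550474]), 'gripper_force': 0.0, 'opening': 85.56897617964793}
scene [[0.07, 0.68, -0.73, 1300.79], [1.0, -0.07, 0.04, -46.12], [-0.02, -0.73, -0.68, 784.08], [0.0, 0.0, 0.0, 1.0]]
pin_a [([343.0, 171.0], 0.63), ([368.0, 192.0], 0.54), ([370.0, 167.0], 0.44), ([159.0, 173.0], 0.42), ([134.0, 193.0], 0.34)]
nut [([192.0, 196.0], 0.51)]
hole_a [([196.0, 220.0], 0.73), ([392.0, 199.0], 0.27)]
rack [([367.0, 206.0], 0.88)]
bradawl_center []
swivel [([200.0, 217.0], 0.82)]
side [[-0.85, -0.37, 0.37, 241.81], [-0.53, 0.58, -0.62, 519.25], [0.01, -0.72, -0.69, 673.91], [0.0, 0.0, 0.0, 1.0]]
pin_a [([230.0, 358.0], 0.75), ([193.0, 305.0], 0.61), ([250.0, 318.0], 0.56), ([165.0, 323.0], 0.48), ([265.0, 128.0], 0.46)]
nut [([288.0, 157.0], 0.53)]
hole_a [([288.0, 177.0], 0.96)]
rack [([192.0, 318.0], 0.86), ([184.0, 238.0], 0.33), ([260.0, 130.0], 0.24)]
bradawl_center [([219.0, 287.0], 0.61)]
swivel [([287.0, 177.0], 0.65)]
wrist [[0.45, -0.84, -0.29, 381.07], [-0.89, -0.43, -0.15, -563.17], [-0.0, 0.33, -0.94, 373.0], [0.0, 0.0, 0.0, 1.0]]
pin_a []
nut []
hole_a []
rack []
bradawl_center []
swivel []
```

View pics/s.png

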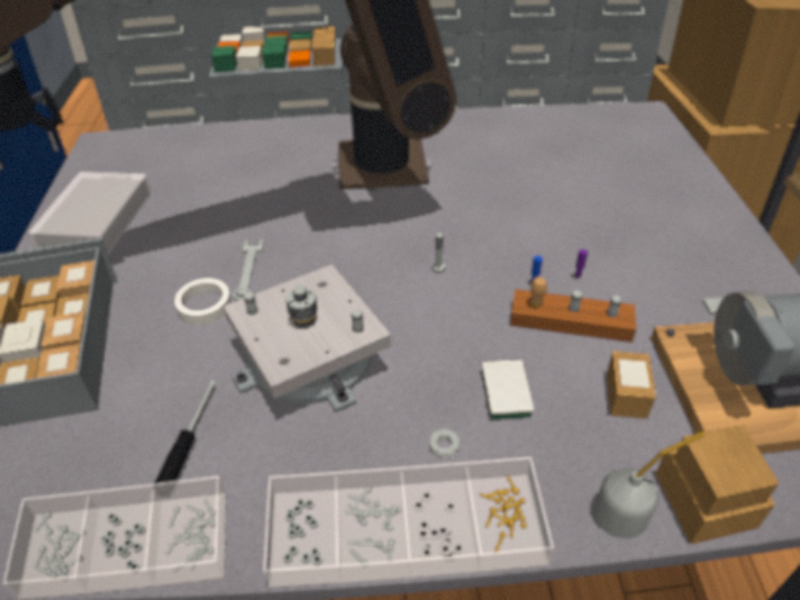

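View pics/side_b.png

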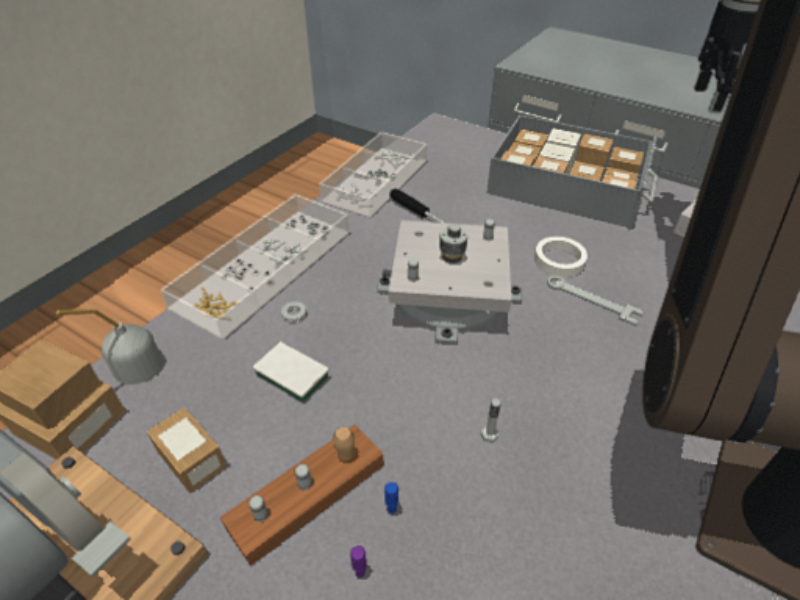

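The scene view (800 px scale) shows the plate with its fixed pins at (250,302) and (357,321). The empty holes are near (323,284) and (284,361), and the nut is at (302,305). The rack holds the bradawl at (538,290) and the pins at (576,300) and (614,305). The blue and purple look-alikes stand behind the rack at (536,268) and (581,263). The side view agrees: pins at (303,475) and (258,508), holes near (418,234) and (488,283), nut at (453,243).

```bash
cat > b.py <<'E'
from h import *
f=.64
P={"pinM":((576,301),(303,476)),"pinR":((614,306),(258,508)),"brad":((539,292),(344,443)),"blue":((537,268),(392,497)),"purple":((581,263),(359,561)),
"fixA":((250,302),(489,229)),"fixB":((357,321),(413,270)),"nut":((302,306),(453,244)),"holefar":((323,284),(488,283)),"holenear":((284,361),(418,234)),"boltmid":((439,252),(492,420)),
"rackL":((515,292),(357,430)),"rackR":((635,310),(223,518))}
for k,(a,b) in P.items():
    r=[ray("scene",np.array(a)*f),ray("side",np.array(b)*f)]
    p=tri(r);print(k,p.round(), "err",(proj("scene",p)[0]-np.array(a)*f).round(1))
for k in ("holefar","holenear"):
    for c,i in (("scene",0),("side",1)): print(k,c,at_z(c,np.array(P[k][i])*f,79).round())
E
python3 b.py
```

```text
pinM [531. 286.  45.] err [-0.5 -0.2]
pinR [548. 345.  45.] err [-0.2 -0.1]
brad [513. 227.  55.] err [-0.7 -0.3]
blue [428. 246.  33.] err [-0.6 -0.3]
purple [418. 328.  30.] err [-0.6 -0.2]
fixA [ 538. -228.   96.] err [-0.2 -0.2]
fixB [592. -67.  93.] err [-0.4 -0.3]
nut [ 564. -147.  105.] err [-0.2 -0.2]
holefar [ 485. -120.   77.] err [-0.6 -0.5]
holenear [ 646. -173.   76.] err [-0.1 -0.1]
boltmid [374.  82.  37.] err [-0.2 -0.1]
rackL [509. 194.  51.] err [1.6 0.8]
rackR [569. 375.  52.] err [0.9 0.2]
holefar scene [ 489. -118.   79.]
holefar side [ 484. -120.   79.]
holenear scene [ 649. -173.   79.]
holenear side [ 644. -170.   79.]
```

```bash
cat >> h.py <<'E'
from scipy.spatial.transform import Rotation as R
def pose():
    s=monitor.get_state();q=s["tool_rot"];return np.array(s["ee_pos"]),R.from_quat([q[1],q[2],q[3],q[0]])
def down(yaw): # tool y axis at world angle yaw (deg), z down
    a=np.radians(yaw);y=np.array([np.cos(a),np.sin(a),0]);z=np.array([0,0,-1.]);return R.from_matrix(np.c_[np.cross(y,z),y,z])
def plan(wps,step=40,turn=.08):
    "wps: (x,y,z,yaw); prints rows' shift and turn"
    p,r=pose(); out=[]
    for x,y,z,yaw in wps:
        g=np.array([x,y,z],float);rv=(r.inv()*down(yaw)).as_rotvec()
        n=max(1,int(np.ceil(max(np.linalg.norm(g-p)/step,np.linalg.norm(rv)/turn))))
        for i in range(n):
            sh=r.inv().apply((g-p)/(n-i)); p=p+r.apply(np.round(sh,1)); dv=np.round((r.inv()*down(yaw)).as_rotvec()/(n-i),4)
            r=r*R.from_rotvec(dv); out.append(np.round(sh,1).tolist()+dv.tolist())
    for i,o in enumerate(out): print(i+1,o)
E
python3 - <<'E'
from h import *
plan([(480,-190,240,-63),(500,0,230,-40),(540,313,180,-16)])
E
```

```text
1 [28.5, -24.0, -1.3, 0.0, 0.0, -0.0001]
2 [28.5, -24.0, -1.3, 0.0, 0.0, -0.0001]
3 [28.5, -24.0, -1.3, 0.0, 0.0, -0.0001]
4 [28.5, -24.0, -1.3, 0.0, 0.0, -0.0001]
5 [28.5, -24.0, -1.2, 0.0, 0.0, -0.0001]
6 [28.5, -24.0, -1.3, 0.0, 0.0, -0.0001]
7 [28.5, -24.0, -1.2, 0.0, 0.0, -0.0001]
8 [28.5, -24.0, -1.3, 0.0, 0.0, -0.0001]
9 [28.5, -24.0, -1.2, 0.0, 0.0, -0.0002]
10 [28.5, -24.0, -1.3, 0.0, 0.0, -0.0001]
11 [28.6, -24.0, -1.2, 0.0, 0.0, -0.0002]
12 [28.5, -24.1, -1.3, 0.0, 0.0, -0.0001]
13 [17.4, -26.7, 1.7, 0.0, 0.0, -0.0669]
14 [19.1, -25.5, 1.7, 0.0, 0.0, -0.0669]
15 [20.7, -24.1, 1.7, 0.0, 0.0, -0.0669]
16 [22.3, -22.7, 1.6, 0.0, 0.0, -0.0669]
17 [23.8, -21.2, 1.7, 0.0, 0.0, -0.0669]
18 [25.2, -19.5, 1.6, 0.0, 0.0, -0.067]
19 [33.2, -21.3, 6.3, -0.0, 0.0, -0.0524]
20 [34.3, -19.6, 6.2, -0.0, 0.0, -0.0524]
21 [35.2, -17.7, 6.3, -0.0, 0.0, -0.0523]
22 [36.1, -15.9, 6.2, -0.0, 0.0, -0.0524]
23 [36.9, -13.9, 6.3, -0.0, 0.0, -0.0523]
24 [37.6, -12.0, 6.2, -0.0, 0.0, -0.0524]
25 [38.1, -10.0, 6.3, -0.0, 0.0, -0.0523]
26 [38.6, -8.1, 6.2, -0.0, 0.0, -0.0524]
```

Call:
{"api": "drive_tool", "payload": {"steps": [28.5,-24,-1.3,0,0,0,1,28.5,-24,-1.3,0,0,0,1,28.5,-24,-1.3,0,0,0,1,28.5,-24,-1.3,0,0,0,1,28.5,-24,-1.3,0,0,0,1,28.5,-24,-1.3,0,0,0,1,28.5,-24,-1.3,0,0,0,1,28.5,-24,-1.3,0,0,0,1,28.5,-24,-1.3,0,0,0,1,28.5,-24,-1.3,0,0,0,1]}}

```text
time_s: 1.88
ee_pos: [451.5, -257.1, 238.2]
tool_rot: [0.0, 0.973, 0.233, 0.0]
wrist_force: [0.6, -0.9, 0.1]
opening: 86.0
gripper_force: 0.0
```

```bash
cat > w.py <<'E'
import sys
from h import *
cal=cams.get_calibration("wrist");im=cams.snapshot("wrist")
import pickle;pickle.dump((cal,im),open(f"pics/{sys.argv[1]}.pkl","wb"))
cv2.imwrite(f"pics/{sys.argv[1]}.png",cv2.resize(im,(800,600),interpolation=cv2.INTER_CUBIC))
s=monitor.get_state();print(s["time_s"],s["ee_pos"].round(1),s["wrist_force"].round(1),round(s["opening"],1))
for q in sys.argv[2].split(","):
    print(q,[((np.array(r["point"])).round(1).tolist(),round(r["conf"],2)) for r in find_in("wrist",q)[:5]])
E
python3 w.py w1 nut,hole_a,pin_a
```

```text
1.9333 [ 453.5 -251.7  238.4] [ 1.1  2.5 -0. ] 85.7
nut [([200.7, 11.3], 0.65)]
hole_a [([214.0, 51.5], 0.71)]
pin_a []
```

View pics/w1.png

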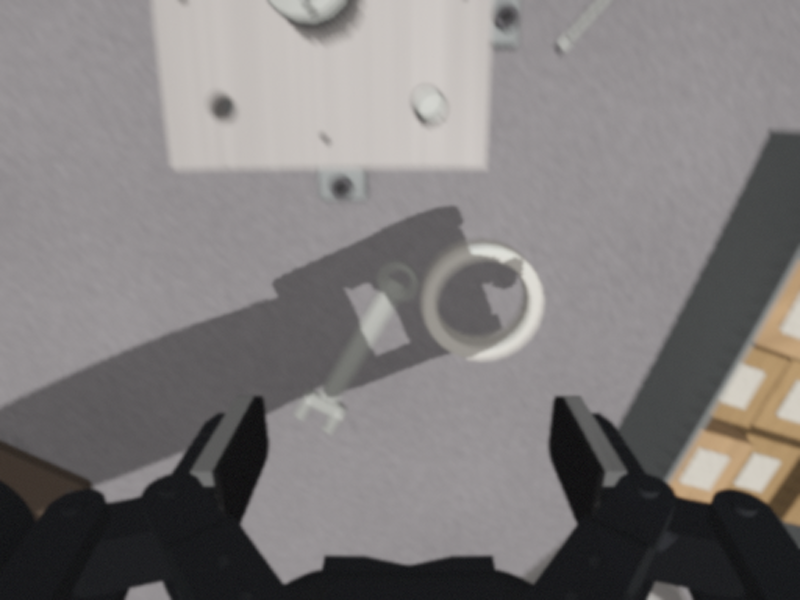

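The wrist view shows the plate at the top of the picture: one empty hole at (222,105), a fixed pin at (430,104), and the nut at the top edge at (310,5). The plate's edges line up with the tool axes at this yaw. Next I go to the rack.

Call:
{"api": "drive_tool", "payload": {"steps": [28.5,-24,-1.2,0,0,0,1,28.5,-24,-1.2,0,0,0,1,17.4,-26.7,1.7,0,0,-0.067,1,19.1,-25.5,1.7,0,0,-0.067,1,20.7,-24.1,1.7,0,0,-0.067,1,22.3,-22.7,1.6,0,0,-0.067,1,23.8,-21.2,1.7,0,0,-0.067,1,25.2,-19.5,1.6,0,0,-0.067,1,33.2,-21.3,6.3,0,0,-0.052,1,34.3,-19.6,6.2,0,0,-0.052,1]}}

```text
time_s: 2.92
ee_pos: [511.4, 77.7, 218.1]
tool_rot: [0.001, 0.884, 0.468, 0.001]
wrist_force: [0.5, -0.7, -0.1]
opening: 85.4
gripper_force: 0.0
```

Call:
{"api": "drive_tool", "payload": {"steps": [35.2,-17.7,6.3,0,0,-0.052,1,36.1,-15.9,6.2,0,0,-0.052,1,36.9,-13.9,6.3,0,0,-0.052,1,37.6,-12,6.2,0,0,-0.052,1,38.1,-10,6.3,0,0,-0.052,1,28,-6,6.2,0,0,-0.052,1,0,0,0,0,0,0,1,0,0,0,0,0,0,1]}}

```text
time_s: 3.58
ee_pos: [540.1, 301.7, 179.1]
tool_rot: [0.0, 0.8, 0.6, -0.001]
wrist_force: [0.9, -1.4, 1.0]
opening: 85.6
gripper_force: 0.0
```

```bash
python3 w.py w2 pin_a,bradawl_center,rack
```

```text
3.6333 [540.3 300.8 179.6] [ 0.8 -1.3 -0.4] 85.3
pin_a [([255.5, 196.0], 0.95), ([132.5, 184.3], 0.85), ([174.4, 251.9], 0.63)]
bradawl_center [([257.5, 263.3], 0.73)]
rack [([258.7, 166.2], 0.95), ([413.8, 99.3], 0.58)]
```

View pics/w2.png

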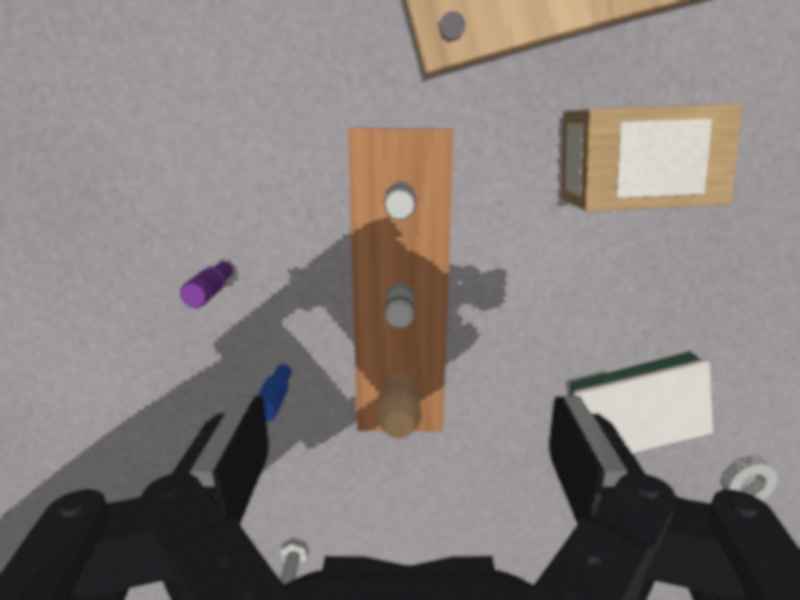

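The wrist view shows the rack aligned with the tool axes. The free pins' top faces are at (400,203) and (400,313) and the bradawl is at (400,410). The purple and blue look-alikes lie well off to the left.

```bash
python3 - <<'E'
from h import *
import pickle
cal,im=pickle.load(open("pics/w2.pkl","rb"))
for p in ((400,203),(400,313)): print(at_z("wrist",np.array(p)*.64,64,cal).round(1))
print(at_z("wrist",(256,263),80,cal).round(1))
cal,im=pickle.load(open("pics/w1.pkl","rb"));print(at_z("wrist",np.array((222,105))*.64,79,cal).round(1),at_z("wrist",np.array((430,104))*.64,113,cal).round(1))
E
```

```text
[548.  345.9  64. ]
[530.6 287.1  64. ]
[515.8 235.9  80. ]
[ 487.3 -117.1   79. ] [ 539.9 -224.4  113. ]
```

```bash
python3 - <<'E'
from h import *
plan([(530.6,287.1,80,-16.5),(530.6,287.1,53,-16.5)],step=26)
E
```

```text
1 [-3.8, -1.4, 25.1, 0.0001, 0.0, 0.0006]
2 [-3.8, -1.4, 25.2, 0.0002, 0.0, 0.0006]
3 [-3.9, -1.4, 25.1, 0.0001, 0.0, 0.0005]
4 [-3.8, -1.5, 25.2, 0.0002, 0.0, 0.0006]
5 [-0.0, 0.0, 13.5, -0.0, 0.0, -0.0]
6 [-0.0, 0.0, 13.5, -0.0, 0.0, -0.0]
```

Call:
{"api": "drive_tool", "payload": {"steps": [-3.8,-1.4,25,0,0,0,1,-3.8,-1.4,25,0,0,0,1,-3.8,-1.4,25,0,0,0,1,-3.8,-1.4,25,0,0,0,1,0,0,13.5,0,0,0,1,0,0,13.5,0,0,0,1,0,0,0,0,0,0,1,0,0,0,0,0,0,1]}}

```text
time_s: 4.45
ee_pos: [530.5, 288.7, 53.5]
tool_rot: [0.0, 0.8, 0.6, 0.0]
wrist_force: [1.0, -0.6, -0.1]
opening: 85.4
gripper_force: 0.0
```

```bash
python3 w.py w3 pin_a
```

```text
4.5 [531.1 289.1  54.5] [0.2 0.1 1.1] 85.4
pin_a [([263.6, 139.9], 0.93), ([261.1, 250.7], 0.65), ([56.0, 226.2], 0.65)]
```

View pics/w3.png

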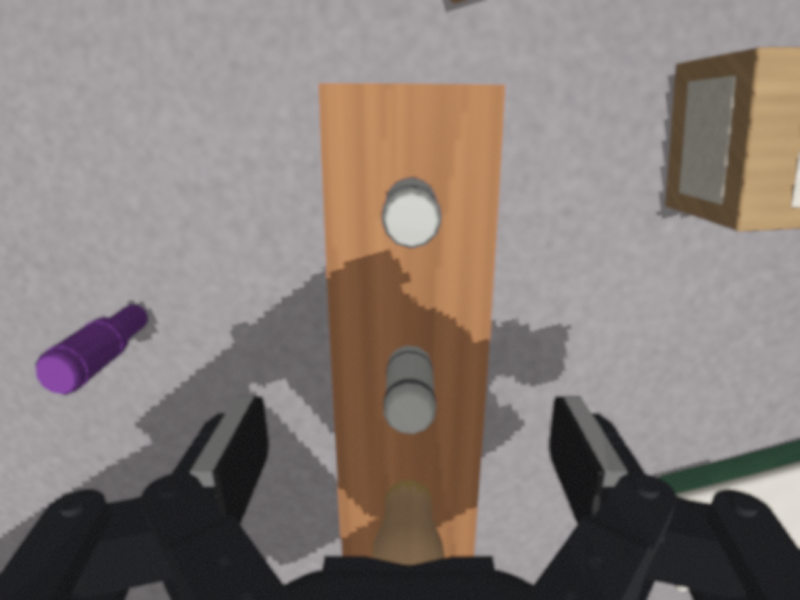

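The pin's top face is at (410,407), nearly between the pads.

```bash
python3 - <<'E'
from h import *
import pickle
cal,im=pickle.load(open("pics/w3.pkl","rb"))
p,r=pose();print(p)
q=at_z("wrist",np.array((410,407))*.64,64,cal);q2=at_z("wrist",np.array((411,219))*.64,64,cal);print(q,q2, r.inv().apply(q-p))
print(proj("wrist",[p],cal)/.64)
E
```

```text
[531.46924823 289.35087024  55.05239448]
[530.85150675 288.89321874  64.        ] [547.60837635 345.78020187  64.        ] [-0.59491507 -0.44099811 -8.94998831]
[[411.34476105 390.9499419 ]]
```

Call:
{"api": "drive_tool", "payload": {"steps": [0,0,1,0,0,0,-1,0,0,0,0,0,0,-1,0,0,0,0,0,0,-1,0,0,0,0,0,0,-1,0,0,0,0,0,0,-1,0,0,0,0,0,0,-1,0,0,0,0,0,0,-1,0,0,0,0,0,0,-1], "squeeze": 45}}

```text
time_s: 5.22
ee_pos: [530.2, 289.0, 52.6]
tool_rot: [0.0, 0.8, 0.6, 0.0]
wrist_force: [-0.3, 0.5, 1.6]
opening: 13.2
gripper_force: 43.9
```

Call:
{"api": "drive_tool", "payload": {"steps": [0,0,-10,0,0,0,-1,0,0,-20,0,0,0,-1,0,0,-30,0,0,0,-1,0,0,-30,0,0,0,-1,0,0,-30,0,0,0,-1,0,0,0,0,0,0,-1]}}

```text
time_s: 5.72
ee_pos: [533.7, 290.3, 180.7]
tool_rot: [0.002, 0.8, 0.6, 0.006]
wrist_force: [1.6, -0.1, 1.0]
opening: 13.5
gripper_force: 44.1
```

```bash
python3 w.py w4 pin_a; python3 -c "
from h import *
print(monitor.get_state()['gripper_force'])
plan([(500,60,180,-40),(486,-118,180,-63),(486,-118,165,-63)])"
```

```text
5.7667 [532.4 289.8 177.5] [ 0.5  0.4 -0.3] 13.1
pin_a [([132.4, 171.3], 0.93), ([171.6, 242.2], 0.86), ([256.6, 115.9], 0.66), ([261.3, 248.0], 0.57)]
44.03554554563016
1 [-38.1, 5.7, -1.0, 0.0004, -0.0005, 0.0692]
2 [-37.6, 8.4, -1.0, 0.0004, -0.0005, 0.0692]
3 [-37.0, 11.0, -1.0, 0.0004, -0.0005, 0.0692]
4 [-36.1, 13.5, -0.9, 0.0005, -0.0004, 0.0692]
5 [-35.1, 15.9, -0.9, 0.0004, -0.0005, 0.0692]
6 [-33.9, 18.3, -1.0, 0.0005, -0.0004, 0.0691]
7 [-24.2, 17.3, 0.0, -0.0, -0.0, 0.0669]
8 [-23.0, 18.9, 0.0, -0.0, -0.0, 0.0669]
9 [-21.7, 20.3, 0.0, -0.0, -0.0, 0.0669]
10 [-20.3, 21.8, 0.0, -0.0, -0.0, 0.0669]
11 [-18.8, 23.1, 0.0, -0.0, -0.0, 0.0669]
12 [-17.3, 24.3, 0.0, -0.0001, -0.0, 0.067]
13 [0.0, -0.0, 15.0, 0.0, -0.0, -0.0]
```

View pics/w4.png

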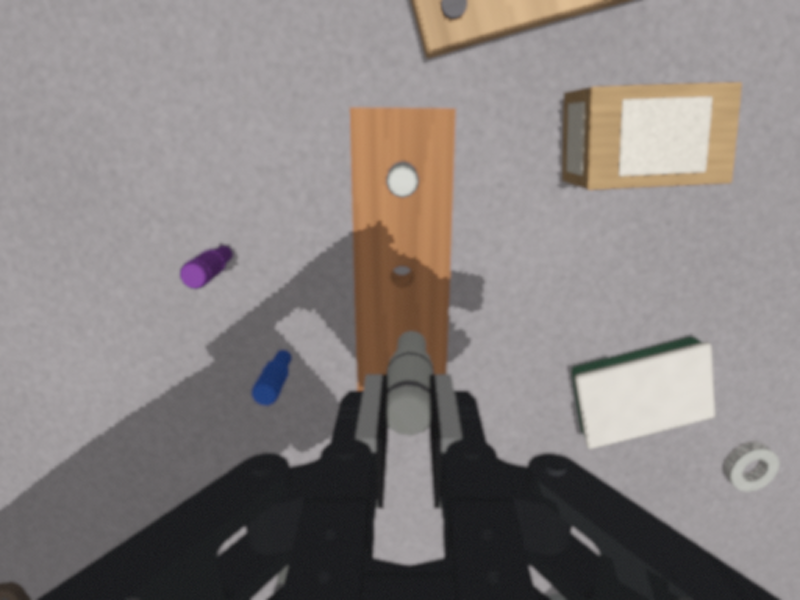

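The pin is held upright between the pads, its top at (407,415) and its foot at (411,338). The middle rack hole is now empty.

Call:
{"api": "drive_tool", "payload": {"steps": [-38.1,5.7,-1,0,0,0.069,-1,-37.6,8.4,-1,0,0,0.069,-1,-37,11,-1,0,0,0.069,-1,-36.1,13.5,-1,0,0,0.069,-1,-35.1,15.9,-1,0,0,0.069,-1,-33.9,18.3,-1,0,0,0.069,-1,-24.2,17.3,0,0,0,0.067,-1,-23,18.9,0,0,0,0.067,-1,-21.7,20.3,0,0,0,0.067,-1,-20.3,21.8,0,0,0,0.067,-1]}}

```text
time_s: 6.65
ee_pos: [488.2, -59.9, 175.9]
tool_rot: [-0.001, 0.955, 0.297, -0.002]
wrist_force: [0.5, 0.7, -0.9]
opening: 13.3
gripper_force: 44.0
```

Call:
{"api": "drive_tool", "payload": {"steps": [-18.8,23.1,0,0,0,0.067,-1,-17.3,24.3,0,0,0,0.067,-1,0,0,15,0,0,0,-1,0,0,0,0,0,0,-1,0,0,0,0,0,0,-1,0,0,0,0,0,0,-1]}}

```text
time_s: 7.15
ee_pos: [484.7, -117.5, 162.1]
tool_rot: [-0.001, 0.972, 0.234, -0.001]
wrist_force: [-0.1, 0.0, -0.2]
opening: 13.2
gripper_force: 44.1
```

```bash
python3 w.py w5 nut,hole_a,pin_a
```

```text
7.2 [ 485.2 -117.5  162.8] [-0.  -0.7 -0.4] 13.2
nut [([353.1, 117.4], 0.59), ([347.2, 287.1], 0.45)]
hole_a [([347.6, 107.4], 0.71)]
pin_a [([261.8, 248.5], 0.66)]
```

View pics/w5.png

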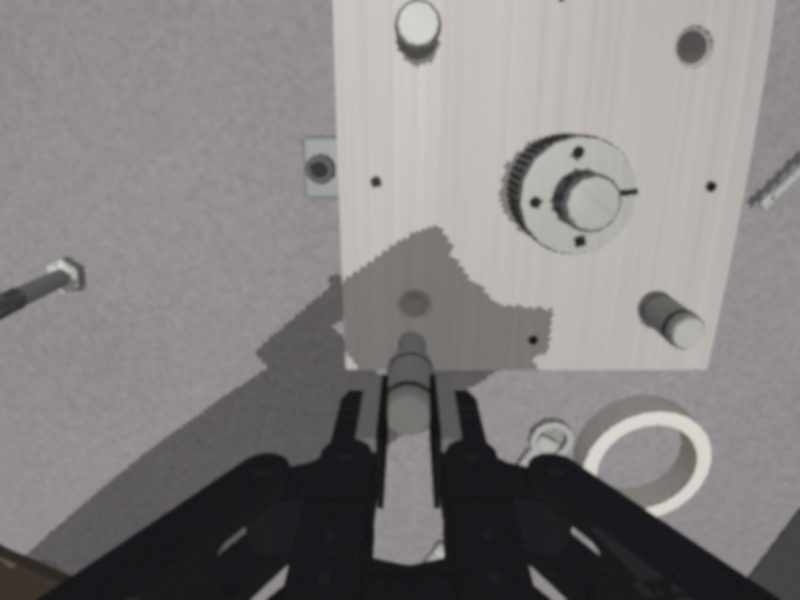

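The wrist view shows the target hole at (414,303), the far hole at (694,46), and the fixed pin tops at (418,24) and (686,330). The spindle top is at (594,201) with the nut's slit to its right. The foot of the held pin is at (411,340).

```bash
python3 - <<'E'
from h import *
import pickle
cal,im=pickle.load(open("pics/w5.pkl","rb"))
p,r=pose();print(p.round(1))
f=lambda u,z:at_z("wrist",np.array(u)*.64,z,cal)
D={"ha":((414,303),79),"hb":((694,46),79),"fB":((418,24),113),"fA":((686,330),113),"sp":((594,201),141),"s1":((376,182),79),"s2":((711,187),79),"s3":((533,340),79)}
Q={k:f(*v) for k,v in D.items()}
for k in Q: print(k,Q[k].round(1),r.inv().apply(Q[k]-p).round(1))
for a,b in (("ha","hb"),("fA","fB")): print((Q[a]+Q[b])[:2]/2,np.linalg.norm((Q[a]-Q[b])[:2]))
print("s mid",(Q["s1"]+Q["s2"])[:2]/2)
for n,u,dz in (("foot",(411,338),-47),("top",(408,413),11)):
    q=f(u,p[2]+dz);print(n,q.round(1),r.inv().apply(q-p).round(1))
E
```

```text
[ 485.7 -117.7  163.6]
ha [ 486.1 -119.3   79. ] [-0.4  1.5 84.6]
hb [ 645.7 -172.5   79. ] [117.4 121.7  84.7]
fB [591.4 -66.2 113. ] [117.6   2.3  50.7]
fA [ 539.9 -224.2  113. ] [ -0.4 119.4  50.7]
sp [ 566.3 -145.6  141. ] [59.  61.5 22.7]
s1 [530.  -77.3  79. ] [ 57.8 -15.9  84.6]
s2 [ 600.1 -215.8   79. ] [ 57.1 139.4  84.7]
s3 [ 495.9 -181.7   79. ] [-20.2  61.5  84.6]
[ 565.91908254 -145.89986508] 168.24363370300904
[ 565.65397809 -145.18281265] 166.22140653602705
s mid [ 565.05588883 -146.5396738 ]
foot [ 483.8 -118.7  116.6] [-2.2 -0.  47. ]
top [ 483.6 -117.6  174.6] [ -1.8  -1.1 -11. ]
```

Call:
{"api": "drive_tool", "payload": {"steps": [1,1.9,10,0,0,0,-1,0,0,15,0,0,0,-1,0,0,9,0,0,0,-1,0,0,0,0,0,0,-1,0,0,0,0,0,0,-1,0,0,0,0,0,0,-1]}}

```text
time_s: 7.85
ee_pos: [487.5, -119.7, 129.5]
tool_rot: [0.0, 0.972, 0.234, 0.0]
wrist_force: [0.8, 0.1, -1.2]
opening: 13.2
gripper_force: 44.1
```

```bash
python3 w.py w6 pin_a; python3 -c "
import cv2
im=cv2.imread('pics/w6.png');cv2.imwrite('pics/w6c.png',cv2.resize(im[240:440,300:520],(660,600)))"
```

```text
7.9 [ 487.7 -119.8  129.9] [ 0.3 -0.5 -1.5] 13.2
pin_a [([261.2, 245.8], 0.6)]
```

View pics/w6c.png

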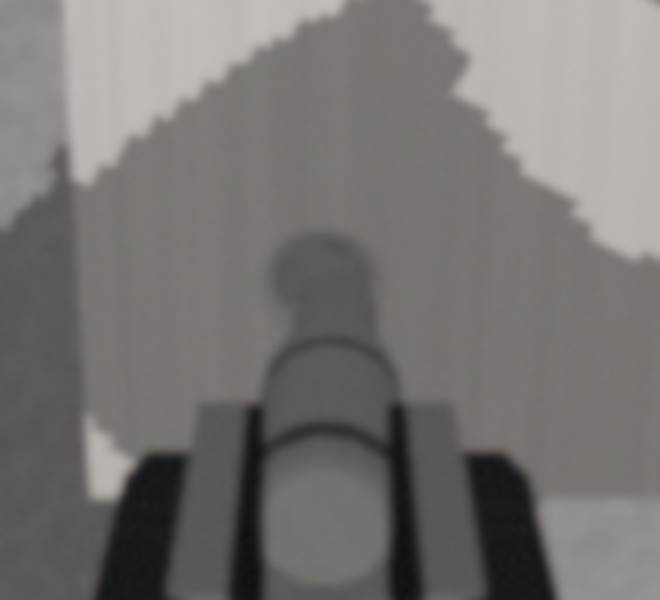

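Pin shank is centred at x≈335 and the hole at x≈324 (crop), so the pin is about 1.5 mm too far to +y. I'll stretch the contrast to see the foot against the hole.

```bash
python3 -c "
import cv2,pickle,numpy as np
cal,im=pickle.load(open('pics/w6.pkl','rb'))
g=im[190:250,235:295].astype(float).mean(2)
g=np.clip((g-85)/(125-85),0,1)*255
cv2.imwrite('pics/w6d.png',cv2.resize(g.astype('uint8'),(600,600),interpolation=cv2.INTER_CUBIC))"
```

```text
(no output)
```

View pics/w6d.png

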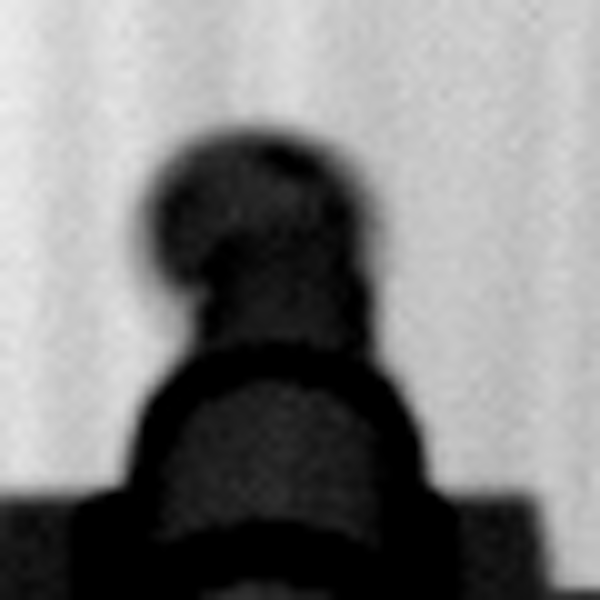

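The hole is centred near (257,230) and the pin shank at x≈285 in this 14 px/mm crop. The pin therefore needs to move about 1.9 mm toward −y.

Call:
{"api": "drive_tool", "payload": {"steps": [0.4,-1.8,0,0,0,0,-1,0,0,4,0,0,0,-1,0,0,4,0,0,0,-1,0,0,3,0,0,0,-1,0,0,0,0,0,0,-1]}}

```text
time_s: 8.37
ee_pos: [486.2, -117.6, 117.2]
tool_rot: [-0.0, 0.972, 0.234, -0.001]
wrist_force: [-0.3, -1.0, -0.5]
opening: 12.8
gripper_force: 44.1
```

Call:
{"api": "drive_tool", "payload": {"steps": [0,0,4,0,0,0,-1,0,0,4,0,0,0,-1,0,0,3,0,0,0,-1,0,0,2,0,0,0,-1,0,0,0,0,0,0,-1]}}

```text
time_s: 8.78
ee_pos: [486.5, -117.8, 104.6]
tool_rot: [-0.0, 0.972, 0.234, -0.0]
wrist_force: [-0.5, -0.2, -1.3]
opening: 13.1
gripper_force: 44.1
```

Call:
{"api": "drive_tool", "payload": {"steps": [0,0,1.5,0,0,0,-1,0,0,1,0,0,0,-1,0,0,0,0,0,0,-1,0,0,0,0,0,0,-1]}}

```text
time_s: 9.12
ee_pos: [486.8, -117.8, 102.8]
tool_rot: [0.0, 0.972, 0.234, 0.0]
wrist_force: [0.3, -0.2, -1.2]
opening: 13.2
gripper_force: 44.1
```

Call:
{"api": "drive_tool", "payload": {"steps": [0,0,0,0,0,0,0,0,0,0,0,0,0,0,0,0,0,0,0,0,0,0,0,0,0,0,0,0,0,0,0,0,0,0,0.5,0,0,0,0,0,0,0.5]}}

```text
time_s: 9.62
ee_pos: [486.8, -117.8, 102.8]
tool_rot: [0.0, 0.972, 0.234, 0.0]
wrist_force: [0.3, 0.4, -0.6]
opening: 63.9
gripper_force: 0.0
```

```bash
python3 w.py w7 pin_a; python3 -c "
import pickle
from h import *
cal,im=pickle.load(open('pics/w7.pkl','rb'))
p,r=pose()
for u in np.array([[261.2,245.8]]): pass
c=np.array(monitor.get_state()['wrist_force']);print(c)
cv2.imwrite('pics/w7c.png',cv2.resize(im[150:310,160:360],(750,600),interpolation=cv2.INTER_CUBIC))
# expected rim/tops if home
for z in (79,113,117): print(z,(proj('wrist',[(486.3,-118.3,z)],cal)[0]-[160,150])*3.75)
plan([(486,-118,190,-63),(500,60,185,-40),(548.5,347,150,-16.5)])"
```

```text
9.6667 [ 486.8 -117.9  102.8] [ 0.4 -0.1  0.5] 64.0
pin_a [([260.8, 251.5], 0.6), ([357.5, 131.9], 0.54), ([5.9, 199.0], 0.38)]
[ 0.63575988 -0.07541574 -0.1950856 ]
79 [382.97357405 300.8371358 ]
113 [383.51587849 416.53777631]
117 [383.59372418 433.22654236]
1 [-0.2, -0.1, -29.1, 0.0, -0.0, 0.0002]
2 [-0.3, -0.1, -29.1, 0.0, -0.0, 0.0002]
3 [-0.2, -0.0, -29.0, 0.0001, -0.0, 0.0001]
4 [15.5, -25.4, 0.8, -0.0, -0.0, -0.0669]
5 [17.2, -24.3, 0.8, -0.0, -0.0, -0.0669]
6 [18.8, -23.1, 0.8, -0.0, -0.0, -0.0669]
7 [20.3, -21.7, 0.9, -0.0, -0.0, -0.0669]
8 [21.7, -20.4, 0.8, -0.0, -0.0, -0.0669]
9 [23.0, -18.8, 0.9, -0.0, -0.0, -0.0669]
10 [31.4, -18.4, 4.4, -0.0, -0.0, -0.0513]
11 [32.3, -16.8, 4.4, -0.0, -0.0, -0.0513]
12 [33.1, -15.1, 4.4, -0.0, -0.0, -0.0513]
13 [33.8, -13.4, 4.4, -0.0, -0.0, -0.0512]
14 [34.5, -11.6, 4.3, -0.0, -0.0, -0.0513]
15 [35.0, -9.9, 4.4, -0.0, -0.0, -0.0512]
16 [35.5, -8.1, 4.3, -0.0, -0.0, -0.0513]
17 [35.8, -6.2, 4.4, -0.0, -0.0, -0.0512]
```

View pics/w7c.png

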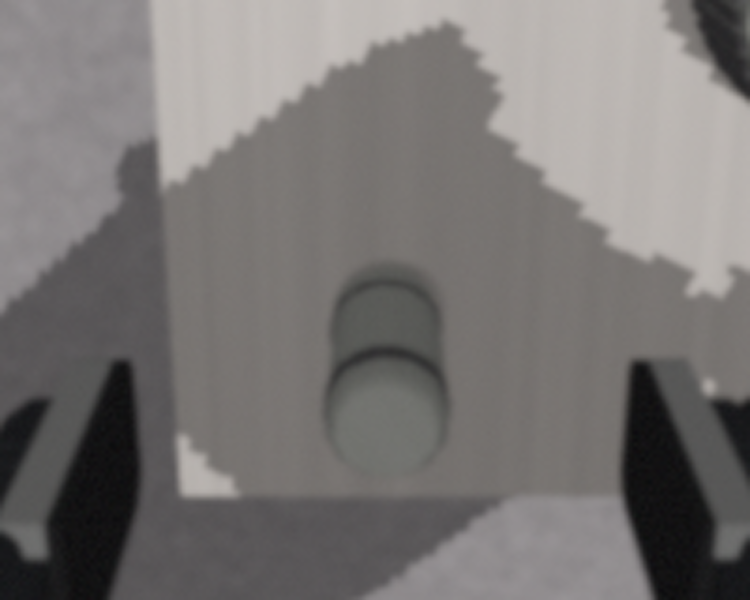

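The pin stands upright in the hole, with its top at (385,418) against (384,417) predicted for fully home. The lower edge of the head is less clear, so I'll check it against w3, where a pin was seated in the rack at the same relative height. I'll do that numerically.

```bash
python3 - <<'E'
import pickle,numpy as np
from h import *
for n,c,P,zs in (("w3",262,(530.85,288.9),(30,64)),("w7",262,(486.3,-118.3),(79,113))):
    cal,im=pickle.load(open(f"pics/{n}.pkl","rb"))
    g=im[:,c-3:c+4].astype(float).mean((1,2))
    print(n,proj("wrist",[(*P,z) for z in zs],cal).round(1).tolist())
    print(list(zip(range(214,284),g[214:284].round().astype(int))))
    for row in (262,):
        print("row",row,im[row,235:290].mean(1).round().astype(int).tolist())
E
```

```text
w3 [[262.3, 229.7], [262.4, 260.5]]
[(214, np.int64(81)), (215, np.int64(80)), (216, np.int64(80)), (217, np.int64(80)), (218, np.int64(81)), (219, np.int64(82)), (220, np.int64(85)), (221, np.int64(92)), (222, np.int64(99)), (223, np.int64(98)), (224, np.int64(89)), (225, np.int64(82)), (226, np.int64(92)), (227, np.int64(101)), (228, np.int64(103)), (229, np.int64(104)), (230, np.int64(104)), (231, np.int64(104)), (232, np.int64(104)), (233, np.int64(104)), (234, np.int64(104)), (235, np.int64(104)), (236, np.int64(104)), (237, np.int64(104)), (238, np.int64(104)), (239, np.int64(104)), (240, np.int64(102)), (241, np.int64(95)), (242, np.int64(78)), (243, np.int64(62)), (244, np.int64(62)), (245, np.int64(79)), (246, np.int64(95)), (247, np.int64(103)), (248, np.int64(105)), (249, np.int64(108)), (250, np.int64(112)), (251, np.int64(117)), (252, np.int64(121)), (253, np.int64(126)), (254, np.int64(129)), (255, np.int64(129)), (256, np.int64(129)), (257, np.int64(130)), (258, np.int64(130)), (259, np.int64(130)), (260, np.int64(130)), (261, np.int64(130)), (262, np.int64(130)), (263
[... 1834 characters left out ...]
14)), (265, np.int64(114)), (266, np.int64(114)), (267, np.int64(114)), (268, np.int64(114)), (269, np.int64(113)), (270, np.int64(114)), (271, np.int64(113)), (272, np.int64(113)), (273, np.int64(113)), (274, np.int64(113)), (275, np.int64(112)), (276, np.int64(112)), (277, np.int64(112)), (278, np.int64(114)), (279, np.int64(114)), (280, np.int64(114)), (281, np.int64(111)), (282, np.int64(104)), (283, np.int64(96))]
row 262 [117, 117, 119, 117, 117, 116, 115, 115, 115, 114, 108, 99, 93, 95, 103, 109, 112, 112, 113, 113, 114, 114, 113, 114, 114, 114, 114, 113, 114, 114, 113, 113, 112, 113, 112, 113, 113, 112, 112, 111, 108, 103, 96, 93, 99, 107, 112, 114, 114, 115, 115, 113, 114, 114, 112]
```

The edge profile is the same as for the pin seated in the rack, so the pin is fully home. On to the second pin.

Call:
{"api": "drive_tool", "payload": {"steps": [0,0,-29,0,0,0,1,0,0,-29,0,0,0,1,0,0,-29,0,0,0,1,15.5,-25.4,0.8,0,0,-0.067,1,17.2,-24.3,0.8,0,0,-0.067,1,18.8,-23.1,0.8,0,0,-0.067,1,20.3,-21.7,0.8,0,0,-0.067,1,21.7,-20.4,0.8,0,0,-0.067,1,23,-18.8,0.9,0,0,-0.067,1,31.4,-18.4,4.4,0,0,-0.051,1]}}

```text
time_s: 10.55
ee_pos: [506.8, 97.0, 181.2]
tool_rot: [0.001, 0.894, 0.447, 0.001]
wrist_force: [0.9, -0.7, -0.1]
opening: 85.1
gripper_force: 0.0
```

Call:
{"api": "drive_tool", "payload": {"steps": [32.3,-16.8,4.4,0,0,-0.051,1,33.1,-15.1,4.4,0,0,-0.051,1,33.8,-13.4,4.4,0,0,-0.051,1,34.5,-11.6,4.4,0,0,-0.051,1,35,-9.9,4.4,0,0,-0.051,1,35.5,-8.1,4.4,0,0,-0.051,1,35.8,-6.2,4.4,0,0,-0.051,1,0,0,0,0,0,0,1,0,0,0,0,0,0,1,0,0,0,0,0,0,1]}}

```text
time_s: 11.38
ee_pos: [548.7, 346.9, 149.2]
tool_rot: [0.0, 0.802, 0.598, -0.001]
wrist_force: [-0.3, 0.2, 0.1]
opening: 85.5
gripper_force: 0.0
```

```bash
python3 w.py w8 pin_a; python3 -c "
import pickle
from h import *
cal,im=pickle.load(open('pics/w8.pkl','rb'))
u=proj('wrist',[(547.8,345.8,64)],cal)[0];print(u)
x,y=u.round().astype(int)
print(im[y,x-18:x+19].mean(1).round().astype(int).tolist());print(im[y-18:y+19,x].mean(1).round().astype(int).tolist())
plan([(547.8,346.5,80,-16.5),(547.8,346.5,53,-16.5)],step=27)"
```

```text
11.4333 [548.9 346.4 149.5] [-0.1 -0.6 -0.3] 85.9
pin_a [([174.9, 306.8], 0.93), ([130.3, 238.6], 0.85), ([260.3, 191.7], 0.65)]
[261.00537583 195.80392722]
[79, 80, 82, 85, 86, 88, 90, 98, 110, 121, 126, 128, 128, 129, 128, 127, 128, 128, 127, 128, 128, 127, 127, 127, 127, 126, 119, 109, 93, 83, 80, 82, 82, 84, 84, 85, 84]
[99, 100, 99, 96, 87, 77, 86, 100, 109, 116, 122, 125, 126, 127, 127, 127, 127, 128, 127, 128, 127, 128, 127, 126, 126, 126, 117, 100, 84, 79, 79, 78, 78, 79, 78, 78, 79]
1 [0.0, -0.4, 23.3, 0.0, 0.0001, -0.0008]
2 [0.0, -0.5, 23.2, 0.0, 0.0001, -0.0008]
3 [0.1, -0.4, 23.3, 0.0, 0.0001, -0.0008]
4 [-0.0, -0.0, 27.0, 0.0, -0.0, 0.0]
```

Call:
{"api": "drive_tool", "payload": {"steps": [0,-0.4,23.3,0,0,0,1,0,-0.4,23.3,0,0,0,1,0,-0.4,23.3,0,0,0,1,0,0,14,0,0,0,1,0,0,13,0,0,0,1,0,0,0,0,0,0,1,0,0,0,0,0,0,1]}}

```text
time_s: 12.07
ee_pos: [547.9, 347.0, 52.7]
tool_rot: [-0.0, 0.802, 0.598, -0.0]
wrist_force: [-0.5, 0.2, 0.4]
opening: 85.3
gripper_force: 0.0
```

Call:
{"api": "drive_tool", "payload": {"steps": [0,0,0,0,0,0,-1,0,0,0,0,0,0,-1,0,0,0,0,0,0,-1,0,0,0,0,0,0,-1,0,0,0,0,0,0,-1,0,0,0,0,0,0,-1,0,0,0,0,0,0,-1,0,0,0,0,0,0,-1,0,0,0,0,0,0,-1]}}

```text
time_s: 12.82
ee_pos: [548.2, 347.7, 53.4]
tool_rot: [0.0, 0.802, 0.598, 0.0]
wrist_force: [-0.1, -1.1, 3.7]
opening: 12.6
gripper_force: 44.0
```

```bash
python3 -c "
from h import *
plan([(548,347,180,-16.5),(610,60,180,-40),(645,-173.5,180,-63),(645,-173.5,163,-63)])"
```

```text
1 [-0.2, 0.0, -31.7, 0.0002, -0.0002, -0.0003]
2 [-0.2, 0.0, -31.6, 0.0002, -0.0002, -0.0002]
3 [-0.1, 0.0, -31.7, 0.0002, -0.0001, -0.0003]
4 [-0.2, 0.0, -31.6, 0.0001, -0.0002, -0.0002]
5 [-32.2, 17.6, -0.0, 0.0, 0.0, 0.0513]
6 [-31.2, 19.3, -0.0, 0.0, 0.0, 0.0513]
7 [-30.2, 20.8, -0.0, 0.0, 0.0, 0.0513]
8 [-29.1, 22.4, -0.0, 0.0, 0.0, 0.0512]
9 [-27.9, 23.8, -0.0, 0.0, 0.0, 0.0513]
10 [-26.7, 25.2, -0.0, 0.0, 0.0, 0.0512]
11 [-25.4, 26.5, -0.0, 0.0, 0.0, 0.0513]
12 [-24.0, 27.8, -0.0, 0.0001, 0.0, 0.0512]
13 [-26.1, 29.5, -0.0, -0.0, 0.0, 0.0669]
14 [-24.0, 31.2, -0.0, -0.0, 0.0, 0.0669]
15 [-21.9, 32.7, -0.0, -0.0, 0.0, 0.0669]
16 [-19.6, 34.1, -0.0, -0.0, 0.0, 0.0669]
17 [-17.4, 35.3, -0.0, -0.0, 0.0, 0.0669]
18 [-14.9, 36.4, -0.0, -0.0, 0.0, 0.0669]
19 [-0.0, -0.0, 17.0, -0.0, 0.0, 0.0]
```

Call:
{"api": "drive_tool", "payload": {"steps": [-0.2,0,-15,0,0,0,-1,-0.2,0,-35,0,0,0,-1,-0.2,0,-38,0,0,0,-1,-0.2,0,-38,0,0,0,-1,-32.2,17.6,0,0,0,0.051,-1,-31.2,19.3,0,0,0,0.051,-1,-30.2,20.8,0,0,0,0.051,-1,-29.1,22.4,0,0,0,0.051,-1,-27.9,23.8,0,0,0,0.051,-1,-26.7,25.2,0,0,0,0.051,-1]}}

```text
time_s: 13.65
ee_pos: [593.7, 129.9, 179.2]
tool_rot: [-0.0, 0.884, 0.468, -0.0]
wrist_force: [0.4, 0.0, -1.0]
opening: 12.8
gripper_force: 44.3
```

Call:
{"api": "drive_tool", "payload": {"steps": [-25.4,26.5,0,0,0,0.051,-1,-24,27.8,0,0,0,0.051,-1,-26.1,29.5,0,0,0,0.067,-1,-24,31.2,0,0,0,0.067,-1,-21.9,32.7,0,0,0,0.067,-1,-19.6,34.1,0,0,0,0.067,-1,-17.4,35.3,0,0,0,0.067,-1,-14.9,36.4,0,0,0,0.067,-1,0,0,10,0,0,0,-1,0,0,0,0,0,0,-1]}}

```text
time_s: 14.48
ee_pos: [643.6, -175.6, 167.1]
tool_rot: [-0.001, 0.973, 0.232, -0.001]
wrist_force: [-0.4, 0.2, -2.1]
opening: 13.4
gripper_force: 44.3
```

Call:
{"api": "drive_tool", "payload": {"steps": [0,0,7,0,0,0,-1,0,0,0,0,0,0,-1,0,0,0,0,0,0,-1]}}

```text
time_s: 14.73
ee_pos: [644.3, -172.0, 161.1]
tool_rot: [-0.001, 0.972, 0.235, -0.001]
wrist_force: [-0.6, -0.0, -0.9]
opening: 12.9
gripper_force: 44.3
```

```bash
cat > c.py <<'E'
import sys,pickle
from h import *
n=sys.argv[1];P=[float(v) for v in sys.argv[2:4]];z0,z1=P
cal,im=pickle.load(open(f"pics/{n}.pkl","rb"))
p,r=pose();print(p.round(1),monitor.get_state()["opening"])
hb=(645,-173.5)
print("hole proj",proj("wrist",[(*hb,79)],cal)[0].round(1),"foot/shoulder/top proj",proj("wrist",[p+r.apply([0,0,d]) for d in (47,23,-11)],cal).round(1).tolist())
g=im.astype(float).mean(2)
print("cols 236..290");[print(y,g[y,236:291].round().astype(int).tolist()) for y in range(int(z0),int(z1),3)]
E
python3 w.py w9 pin_a; python3 c.py w9 178 232
```

```text
14.7833 [ 644.7 -172.1  161.7] [ 0.8  0.7 -0.6] 13.0
pin_a [([261.1, 247.2], 0.84), ([124.9, 313.8], 0.46)]
[ 645.  -172.3  162.1] 12.96690312897445
hole proj [264.1 195.2] foot/shoulder/top proj [[262.8, 213.5], [262.9, 229.9], [263.1, 261.2]]
cols 236..290
178 [122, 121, 122, 122, 122, 123, 123, 122, 121, 122, 122, 122, 122, 122, 122, 120, 121, 121, 121, 121, 123, 122, 120, 120, 120, 120, 120, 122, 121, 121, 119, 120, 121, 122, 123, 123, 123, 122, 121, 120, 121, 122, 122, 123, 122, 122, 123, 122, 120, 120, 120, 119, 122, 122, 122]
181 [121, 121, 122, 122, 122, 123, 123, 121, 121, 121, 122, 123, 123, 123, 123, 120, 120, 121, 122, 122, 123, 122, 120, 121, 120, 120, 119, 120, 118, 118, 117, 119, 121, 121, 123, 124, 123, 122, 121, 120, 121, 123, 122, 123, 123, 122, 122, 121, 121, 120, 120, 120, 122, 122, 122]
184 [122, 122, 122, 122, 123, 122, 122, 122, 121, 122, 123, 123, 122, 123, 122, 121, 120, 121, 121, 120, 119, 115, 112, 108, 109, 109, 110, 107, 103, 99, 98, 101, 103, 108, 112, 117, 120, 121, 121, 120, 121, 121, 123, 124, 123, 124, 122, 120, 119, 119, 120, 120, 121, 122, 123]
187
[... 3330 characters left out ...]
, 122, 117, 107, 96, 92, 90, 88, 84, 85, 83, 81, 80, 78, 80, 83, 84, 86, 89, 91, 91, 93, 103, 113, 119, 121, 121, 122, 124, 124, 125, 123, 123, 122, 121, 119, 120, 122, 122, 123, 123, 122]
226 [124, 124, 123, 123, 123, 123, 124, 124, 124, 124, 123, 124, 120, 114, 102, 90, 81, 76, 76, 78, 83, 85, 86, 89, 91, 92, 90, 90, 89, 87, 85, 82, 80, 77, 76, 80, 89, 101, 111, 118, 121, 123, 124, 124, 123, 123, 122, 121, 120, 120, 122, 123, 122, 123, 122]
229 [124, 124, 124, 123, 123, 124, 124, 124, 123, 122, 124, 120, 108, 92, 79, 80, 84, 89, 91, 93, 94, 93, 94, 93, 94, 93, 93, 94, 95, 94, 93, 94, 93, 92, 91, 85, 78, 76, 88, 105, 117, 123, 124, 123, 123, 122, 121, 120, 120, 121, 121, 122, 122, 123, 122]
```

Call:
{"api": "drive_tool", "payload": {"steps": [3.6,0,10,0,0,0,-1,0,0,14,0,0,0,-1,0,0,8,0,0,0,-1,0,0,0,0,0,0,-1,0,0,0,0,0,0,-1,0,0,0,0,0,0,-1]}}

```text
time_s: 15.33
ee_pos: [648.0, -172.1, 129.4]
tool_rot: [-0.0, 0.972, 0.234, -0.0]
wrist_force: [0.2, 0.3, -0.9]
opening: 12.9
gripper_force: 44.3
```

```bash
python3 w.py w10 pin_a; python3 c.py w10 196 228;echo; python3 c.py w6 199 228
```

```text
15.3833 [ 648.3 -172.3  130. ] [0.3 0.4 0.3] 12.9
pin_a [([259.9, 245.3], 0.87)]
[ 648.5 -172.4  130.4] 13.060407013936539
hole proj [261.6 216. ] foot/shoulder/top proj [[262.5, 213.7], [262.6, 230.1], [262.7, 261.4]]
cols 236..290
196 [124, 123, 122, 122, 122, 123, 123, 123, 124, 123, 122, 121, 121, 121, 122, 124, 123, 123, 121, 121, 120, 121, 122, 121, 123, 122, 121, 120, 120, 121, 121, 122, 124, 125, 125, 124, 123, 122, 121, 122, 123, 123, 124, 124, 124, 123, 123, 122, 121, 120, 120, 120, 122, 123, 122]
199 [124, 122, 122, 121, 122, 124, 123, 124, 123, 124, 123, 122, 121, 121, 122, 123, 123, 124, 122, 120, 121, 121, 121, 122, 122, 122, 121, 121, 120, 121, 121, 123, 124, 124, 125, 124, 123, 122, 121, 121, 123, 124, 124, 124, 123, 123, 123, 121, 122, 120, 120, 121, 122, 122, 123]
202 [123, 123, 123, 122, 124, 123, 123, 123, 123, 124, 122, 122, 121, 122, 122, 124, 124, 121, 119, 117, 116, 115, 113, 111, 110, 110, 108, 109, 109, 111, 115, 117, 121, 123, 124, 124, 123, 123, 122, 122, 123, 123, 125, 124, 124, 123, 123, 122, 121, 121, 120, 120, 121, 123, 123]
205 [124, 123, 122, 122, 12
[... 4178 characters left out ...]
10, 106, 103, 96, 89, 86, 85, 86, 88, 89, 89, 89, 88, 88, 89, 88, 88, 87, 85, 84, 88, 99, 109, 114, 115, 116, 115, 116, 116, 116, 115, 115, 116, 115, 115, 116, 115, 115, 116, 115]
223 [120, 119, 119, 118, 117, 116, 117, 117, 117, 119, 118, 118, 119, 118, 115, 113, 110, 105, 96, 87, 86, 88, 88, 89, 89, 88, 89, 89, 90, 88, 89, 88, 88, 87, 86, 87, 99, 109, 114, 115, 115, 115, 115, 116, 116, 115, 115, 115, 115, 115, 114, 115, 115, 116, 116]
226 [120, 119, 119, 118, 117, 117, 116, 116, 117, 118, 118, 119, 119, 117, 115, 109, 100, 91, 83, 80, 75, 73, 71, 72, 73, 70, 70, 71, 68, 68, 69, 73, 79, 81, 83, 86, 93, 102, 110, 113, 115, 115, 115, 116, 116, 115, 115, 116, 114, 114, 115, 115, 116, 116, 117]
```

Call:
{"api": "drive_tool", "payload": {"steps": [0.4,0,0,0,0,0,-1,0,0,4,0,0,0,-1,0,0,4,0,0,0,-1,0,0,4,0,0,0,-1,0,0,0,0,0,0,-1,0,0,0,0,0,0,-1]}}

```text
time_s: 15.93
ee_pos: [647.9, -171.7, 116.9]
tool_rot: [-0.0, 0.972, 0.234, -0.001]
wrist_force: [1.0, 0.6, -1.1]
opening: 12.8
gripper_force: 44.3
```

Call:
{"api": "drive_tool", "payload": {"steps": [0,0,4,0,0,0,-1,0,0,4,0,0,0,-1,0,0,3,0,0,0,-1,0,0,2,0,0,0,-1,0,0,0,0,0,0,-1,0,0,0,0,0,0,-1]}}

```text
time_s: 16.43
ee_pos: [648.3, -171.9, 104.4]
tool_rot: [-0.0, 0.972, 0.234, -0.0]
wrist_force: [0.2, 0.2, -1.4]
opening: 12.5
gripper_force: 44.3
```

Call:
{"api": "drive_tool", "payload": {"steps": [0,0,1.5,0,0,0,-1,0,0,0,0,0,0,-1,0,0,0,0,0,0,0,0,0,0,0,0,0,0,0,0,0,0,0,0,0,0,0,0,0,0,0,0.5,0,0,0,0,0,0,0.5,0,0,0,0,0,0,0.5]}}

```text
time_s: 17.1
ee_pos: [648.5, -172.0, 103.4]
tool_rot: [0.0, 0.972, 0.234, 0.0]
wrist_force: [-0.2, -0.1, -0.2]
opening: 63.9
gripper_force: 0.0
```

```bash
python3 w.py w11 pin_a; python3 - <<'E'
import pickle
from h import *
for n in ("w7","w11"):
    cal,im=pickle.load(open(f"pics/{n}.pkl","rb"))
    print(n,proj("wrist",[(648.1-161.6*(n=="w7"),-171.8+53.6*(n=="w7"),z) for z in (79,113)],cal).round(1).tolist())
    print(im[216:286,259:266].mean((1,2)).round().astype(int).tolist());print(im[262,240:290].mean(1).round().astype(int).tolist())
E
```

```text
17.15 [ 648.4 -171.9  103.3] [0.4 0.4 0.1] 64.1
pin_a [([261.7, 248.3], 0.69)]
w7 [[262.1, 229.9], [262.3, 260.7]]
[116, 115, 113, 107, 99, 93, 89, 86, 77, 70, 77, 86, 89, 89, 90, 89, 90, 90, 90, 90, 90, 90, 90, 90, 88, 81, 66, 52, 53, 68, 82, 89, 91, 94, 98, 101, 106, 110, 112, 113, 113, 113, 113, 114, 113, 113, 114, 113, 114, 114, 114, 114, 114, 113, 114, 113, 113, 113, 113, 112, 112, 112, 114, 114, 114, 111, 104, 96, 91, 90]
[116, 115, 115, 115, 114, 108, 99, 93, 95, 103, 109, 112, 112, 113, 113, 114, 114, 113, 114, 114, 114, 114, 113, 114, 114, 113, 113, 112, 113, 112, 113, 113, 112, 112, 111, 108, 103, 96, 93, 99, 107, 112, 114, 114, 115, 115, 113, 114, 114, 112]
w11 [[261.3, 229.2], [261.3, 259.8]]
[120, 119, 115, 106, 98, 93, 86, 77, 75, 85, 92, 93, 93, 94, 94, 94, 94, 94, 94, 94, 94, 94, 94, 91, 81, 62, 53, 65, 81, 91, 95, 98, 101, 105, 110, 114, 116, 117, 119, 120, 120, 119, 119, 119, 120, 120, 120, 120, 120, 121, 121, 120, 119, 119, 119, 119, 119, 119, 120, 119, 120, 122, 122, 122, 122, 123, 122, 122, 123, 122]
[123, 123, 123, 121, 117, 108, 102, 106, 114, 119, 120, 120, 120, 120, 120, 120, 120, 120, 120, 120, 121, 120, 120, 121, 120, 120, 120, 120, 120, 120, 120, 120, 120, 120, 118, 113, 103, 101, 108, 117, 123, 124, 123, 123, 121, 121, 120, 121, 119, 121]
```

Both pins are home; the second matches the first to within 1 px. Next is the nut. I go up and over the axis and wind joint 6 to about −2.3, so one grasp covers the whole turn.

```bash
python3 -c "
from h import *
print(monitor.get_state()['joint_pos'].round(3))
plan([(648.4,-171.9,180,-63),(566.7,-145.3,180,-30),(566.7,-145.3,180,40),(566.7,-145.3,180,115)],turn=.12)"
```

```text
[-0.41   0.392  1.674  0.     1.075  0.689]
1 [-0.0, -0.0, -38.3, 0.0001, -0.0001, 0.0003]
2 [-0.0, -0.1, -38.4, 0.0, -0.0, 0.0002]
3 [-12.1, -12.2, 0.0, 0.0, 0.0, -0.1152]
4 [-10.7, -13.5, 0.0, 0.0, 0.0, -0.1152]
5 [-9.1, -14.6, 0.0, 0.0, 0.0, -0.1152]
6 [-7.3, -15.5, 0.0, 0.0, 0.0, -0.1152]
7 [-5.5, -16.3, 0.0, 0.0, 0.0, -0.1151]
8 [0.0, 0.0, 0.0, 0.0, 0.0, -0.1111]
9 [0.0, 0.0, 0.0, 0.0, 0.0, -0.1111]
10 [-0.0, 0.0, 0.0, 0.0, 0.0, -0.1111]
11 [-0.0, 0.0, 0.0, 0.0, 0.0, -0.1111]
12 [-0.0, 0.0, 0.0, 0.0, 0.0, -0.1111]
13 [-0.0, 0.0, 0.0, 0.0, 0.0, -0.111]
14 [-0.0, 0.0, 0.0, 0.0, 0.0, -0.1111]
15 [-0.0, 0.0, 0.0, 0.0, 0.0, -0.111]
16 [-0.0, 0.0, 0.0, 0.0, 0.0, -0.1111]
17 [-0.0, 0.0, 0.0, -0.0, 0.0, -0.111]
18 [-0.0, 0.0, 0.0, -0.0, 0.0, -0.1111]
19 [-0.0, 0.0, 0.0, -0.0, 0.0, -0.119]
20 [-0.0, 0.0, 0.0, -0.0, 0.0, -0.119]
21 [-0.0, 0.0, 0.0, -0.0, 0.0, -0.119]
22 [-0.0, 0.0, 0.0, -0.0, 0.0, -0.119]
23 [-0.0, 0.0, 0.0, -0.0, 0.0, -0.119]
24 [-0.0, -0.0, 0.0, -0.0, 0.0, -0.119]
25 [-0.0, -0.0, 0.0, -0.0, 0.0, -0.119]
26 [-0.0, -0.0, 0.0, -0.0, 0.0, -0.119]
27 [-0.0, -0.0, 0.0, -0.0, 0.0, -0.119]
28 [-0.0, -0.0, 0.0, -0.0, 0.0, -0.119]
29 [-0.0, -0.0, 0.0, -0.0, 0.0, -0.119]
```

Call:
{"api": "drive_tool", "payload": {"steps": [0,0,-38,0,0,0,1,0,0,-38,0,0,0,1,-12.1,-12.2,0,0,0,-0.115,1,-10.7,-13.5,0,0,0,-0.115,1,-9.1,-14.6,0,0,0,-0.115,1,-7.3,-15.5,0,0,0,-0.115,1,-5.5,-16.3,0,0,0,-0.115,1,0,0,0,0,0,-0.12,1,0,0,0,0,0,-0.12,1,0,0,0,0,0,-0.12,1]}}

```text
time_s: 18.03
ee_pos: [566.4, -145.2, 179.5]
tool_rot: [0.0, 0.761, 0.649, 0.0]
wrist_force: [-0.5, 0.7, 0.2]
opening: 85.3
gripper_force: 0.0
```

Call:
{"api": "drive_tool", "payload": {"steps": [0,0,0,0,0,-0.12,1,0,0,0,0,0,-0.12,1,0,0,0,0,0,-0.12,1,0,0,0,0,0,-0.12,1,0,0,0,0,0,-0.12,1,0,0,0,0,0,-0.12,1,0,0,0,0,0,-0.12,1,0,0,0,0,0,-0.12,1,0,0,0,0,0,-0.12,1,0,0,0,0,0,-0.12,1]}}

```text
time_s: 18.87
ee_pos: [566.7, -145.4, 179.3]
tool_rot: [0.0, 0.261, 0.965, 0.0]
wrist_force: [0.5, -0.8, 0.6]
opening: 85.6
gripper_force: 0.0
```

Call:
{"api": "drive_tool", "payload": {"steps": [0,0,0,0,0,-0.12,1,0,0,0,0,0,-0.12,1,0,0,0,0,0,-0.12,1,0,0,0,0,0,-0.12,1,0,0,0,0,0,-0.12,1,0,0,0,0,0,-0.12,1,0,0,0,0,0,-0.12,1,0,0,0,0,0,-0.12,1,0,0,0,0,0,0,1,0,0,0,0,0,0,1]}}

```text
time_s: 19.7
ee_pos: [566.6, -145.3, 179.3]
tool_rot: [0.0, -0.21, 0.978, -0.0]
wrist_force: [-0.1, -0.1, 0.5]
opening: 85.4
gripper_force: 0.0
```

```bash
python3 w.py w12 nut,pin_a; python3 -c "
from h import *
import pickle
cal,im=pickle.load(open('pics/w12.pkl','rb'))
p,r=pose();print(p,monitor.get_state()['joint_pos'].round(3))
print('proj spindle top, nut top', proj('wrist',[(566.7,-145.3,141),(566.7,-145.3,125)],cal).round(1).tolist())
plan([(566.7,-145.3,125,115),(566.7,-145.3,112,115)],step=28,turn=.12)
g=im.astype(float).mean(2)
x,y=proj('wrist',[(566.7,-145.3,141)],cal)[0].round().astype(int)
print(x,y)
for yy in range(y-30,y+36,6): print(yy,g[yy,x-46:x+47:2].round().astype(int).tolist())
"
```

```text
19.75 [ 566.7 -145.4  179.3] [-0.3  0.8  0.5] 85.4
nut [([258.5, 193.6], 0.81), ([341.5, 108.1], 0.42)]
pin_a [([191.6, 264.4], 0.98), ([340.3, 109.6], 0.92)]
[ 566.65215241 -145.37678747  179.24045757] [-0.424  0.132  1.844 -0.     1.166 -2.419]
proj spindle top, nut top [[260.3, 219.6], [260.3, 209.8]]
1 [-0.0, 0.0, 27.1, -0.0, -0.0, -0.0065]
2 [-0.1, 0.1, 27.1, -0.0, -0.0, -0.0065]
3 [0.0, -0.0, 13.0, -0.0, -0.0, -0.0]
260 220
190 [121, 114, 115, 114, 116, 115, 115, 111, 89, 74, 102, 107, 107, 107, 107, 104, 105, 106, 105, 105, 104, 105, 106, 106, 105, 105, 106, 106, 105, 104, 105, 105, 104, 105, 105, 105, 95, 69, 95, 116, 114, 115, 116, 114, 114, 120, 133]
196 [181, 161, 122, 116, 115, 116, 114, 97, 86, 102, 106, 106, 106, 106, 106, 105, 104, 104, 91, 65, 52, 47, 46, 43, 46, 46, 52, 70, 93, 103, 105, 105, 106, 105, 105, 105, 105, 101, 83, 105, 116, 115, 129, 154, 164, 180, 181]
202 [182, 181, 181, 180, 181, 167, 124, 96, 103, 103, 103, 107, 107, 107, 107, 104, 79, 47, 46, 51, 59, 68, 77, 80, 73, 67, 59, 49, 46, 49, 86, 105, 105, 92, 50, 26, 65, 101, 102, 106, 162, 182, 183, 182, 
[... 1207 characters left out ...]
 178, 177, 177, 179, 180, 178, 175, 177, 178, 176, 176, 179, 177, 176, 179, 180, 180, 180, 179, 176, 177, 178, 180, 180, 179, 175, 178, 180, 180, 181, 181, 180, 183, 180, 178, 180, 182, 181, 180, 181, 179, 178, 178, 178]
244 [176, 176, 177, 177, 176, 176, 177, 179, 178, 175, 175, 178, 175, 176, 177, 176, 174, 177, 180, 178, 180, 179, 176, 176, 178, 180, 180, 178, 174, 176, 179, 179, 180, 180, 180, 181, 180, 178, 180, 181, 181, 180, 179, 179, 178, 178, 178]
250 [175, 176, 175, 176, 176, 176, 176, 178, 178, 176, 175, 176, 174, 174, 176, 177, 173, 175, 178, 178, 179, 178, 175, 174, 176, 179, 180, 177, 174, 175, 178, 179, 179, 179, 180, 181, 179, 177, 180, 181, 181, 179, 179, 179, 178, 177, 177]
```

Call:
{"api": "drive_tool", "payload": {"steps": [0,0,27,0,0,0,1,0,0,27,0,0,0,1,0,0,13,0,0,0,1,0,0,0,0,0,0,1,0,0,0,0,0,0,-1,0,0,0,0,0,0,-1,0,0,0,0,0,0,-1,0,0,0,0,0,0,-1,0,0,0,0,0,0,-1,0,0,0,0,0,0,-1], "squeeze": 60}}

```text
time_s: 20.68
ee_pos: [567.9, -145.8, 114.9]
tool_rot: [0.001, -0.211, 0.977, -0.001]
wrist_force: [-0.9, 0.3, 5.0]
opening: 39.2
gripper_force: 59.6
```

```bash
cat > st.py <<'E'
from h import *
s=monitor.get_state();p,r=pose();y=r.apply([0,1,0]);print(s["time_s"],p.round(2),"yaw",np.arctan2(y[1],y[0]).round(3),"F",s["wrist_force"].round(1),"M",s["moment"].round(3),"op",round(s["opening"],2),"gf",round(s["gripper_force"],1),"j6",s["joint_pos"][5].round(3),"tau6",s["tau"][5].round(3))
E
python3 st.py
```

```text
20.6833 [ 567.92 -145.83  114.87] yaw 1.996 F [-0.9  0.3  5. ] M [ 0.174  0.286 -0.002] op 39.18 gf 59.6 j6 -2.42 tau6 -0.008
```

Call:
{"api": "drive_tool", "payload": {"steps": [0,0,0.1,0,0,0.1,-1,0,0,0.1,0,0,0.1,-1,0,0,0.1,0,0,0.1,-1,0,0,0.1,0,0,0.1,-1,0,0,0.1,0,0,0.1,-1,0,0,0.1,0,0,0.1,-1,0,0,0.1,0,0,0.1,-1,0,0,0,0,0,0.1,-1,0,0,0,0,0,0.1,-1,0,0,0,0,0,0.1,-1]}}

```text
time_s: 21.52
ee_pos: [567.8, -147.8, 114.3]
tool_rot: [0.002, 0.285, 0.959, -0.002]
wrist_force: [-1.9, -5.1, 5.6]
opening: 39.3
gripper_force: 59.7
```

```bash
python3 st.py
```

```text
21.5167 [ 567.79 -147.81  114.26] yaw 0.993 F [-1.9 -5.1  5.6] M [-0.889  0.423  0.102] op 39.35 gf 59.7 j6 -1.416 tau6 -0.516
```

Call:
{"api": "drive_tool", "payload": {"steps": [0,0,0.1,0,0,0.1,-1,0,0,0.1,0,0,0.1,-1,0,0,0.1,0,0,0.1,-1,0,0,0.1,0,0,0.1,-1,0,0,0.1,0,0,0.1,-1,0,0,0.1,0,0,0.1,-1,0,0,0.1,0,0,0.1,-1,0,0,0,0,0,0.1,-1,0,0,0,0,0,0.1,-1,0,0,0,0,0,0.1,-1]}}

```text
time_s: 22.35
ee_pos: [566.0, -148.7, 113.5]
tool_rot: [0.002, 0.709, 0.705, -0.003]
wrist_force: [-7.5, -7.0, 7.8]
opening: 39.7
gripper_force: 60.2
```

```bash
python3 st.py
```

```text
22.35 [ 566.02 -148.69  113.51] yaw -0.007 F [-7.5 -7.   7.8] M [-1.145  1.365  0.135] op 39.7 gf 60.2 j6 -0.416 tau6 -0.513
```

Call:
{"api": "drive_tool", "payload": {"steps": [0,0,0.1,0,0,0.08,-1,0,0,0.1,0,0,0.08,-1,0,0,0.1,0,0,0.08,-1,0,0,0,0,0,0.08,-1,0,0,0,0,0,0.08,-1,0,0,0,0,0,0.08,-1]}}

```text
time_s: 22.85
ee_pos: [565.1, -148.4, 113.1]
tool_rot: [0.001, 0.856, 0.516, -0.004]
wrist_force: [-9.7, -5.9, 9.3]
opening: 38.9
gripper_force: 60.6
```

```bash
python3 st.py
```

```text
22.85 [ 565.11 -148.37  113.12] yaw -0.486 F [-9.7 -5.9  9.3] M [-0.96   1.798  0.143] op 38.87 gf 60.6 j6 0.063 tau6 -0.393
```

Call:
{"api": "drive_tool", "payload": {"steps": [0,0,0.1,0,0,0.08,-1,0,0,0.1,0,0,0.08,-1,0,0,0.1,0,0,0.08,-1,0,0,0,0,0,0.08,-1,0,0,0,0,0,0.08,-1]}}

```text
time_s: 23.27
ee_pos: [564.6, -147.9, 112.8]
tool_rot: [0.001, 0.942, 0.336, -0.004]
wrist_force: [-12.2, -4.1, 10.8]
opening: 39.3
gripper_force: 60.8
```

```bash
python3 st.py
```

```text
23.2667 [ 564.56 -147.87  112.83] yaw -0.886 F [-12.2  -4.1  10.8] M [-0.752  2.067  0.089] op 39.27 gf 60.8 j6 0.463 tau6 -0.399
```

Call:
{"api": "drive_tool", "payload": {"steps": [0,0,0.1,0,0,0.08,-1,0,0,0.1,0,0,0.08,-1,0,0,0,0,0,0.08,-1]}}

```text
time_s: 23.52
ee_pos: [564.3, -147.5, 112.6]
tool_rot: [0.001, 0.975, 0.221, -0.004]
wrist_force: [-12.0, -4.2, 11.8]
opening: 39.1
gripper_force: 61.0
```

```bash
python3 st.py
```

```text
23.5167 [ 564.32 -147.47  112.64] yaw -1.126 F [-12.   -4.2  11.8] M [-0.568  2.179  0.045] op 39.15 gf 61.0 j6 0.703 tau6 -0.403
```

Call:
{"api": "drive_tool", "payload": {"steps": [0,0,0.1,0,0,0.08,-1,0,0,0.1,0,0,0.08,-1,0,0,0,0,0,0.08,-1]}}

```text
time_s: 23.77
ee_pos: [564.2, -147.1, 112.5]
tool_rot: [0.001, 0.995, 0.104, -0.004]
wrist_force: [-11.9, -1.7, 13.5]
opening: 39.4
gripper_force: 61.1
```

```bash
python3 st.py
```

```text
23.7667 [ 564.15 -147.1   112.5 ] yaw -1.362 F [-11.9  -1.7  13.5] M [-0.188  2.152  1.481] op 39.45 gf 61.1 j6 0.94 tau6 0.944
```

Call:
{"api": "drive_tool", "payload": {"steps": [0,0,0,0,0,0.04,-1,0,0,0,0,0,0,-1,0,0,0,0,0,0,-1]}}

```text
time_s: 24.02
ee_pos: [564.2, -147.0, 112.5]
tool_rot: [0.002, 0.996, 0.089, -0.004]
wrist_force: [-11.8, -1.8, 12.0]
opening: 39.6
gripper_force: 60.7
```

```bash
python3 st.py
```

```text
24.0167 [ 564.18 -146.98  112.49] yaw -1.394 F [-11.8  -1.8  12. ] M [-0.294  2.095  1.586] op 39.58 gf 60.7 j6 0.973 tau6 1.623
```

Call:
{"api": "drive_tool", "payload": {"steps": [0,0,0,0,0,-0.03,-1,0,0,0,0,0,-0.03,-1,0,0,0,0,0,0,-1]}}

```text
time_s: 24.27
ee_pos: [564.2, -147.1, 112.5]
tool_rot: [0.002, 0.993, 0.117, -0.004]
wrist_force: [-12.7, -2.4, 12.7]
opening: 38.9
gripper_force: 61.1
```

```bash
python3 st.py
```

```text
24.2667 [ 564.18 -147.09  112.48] yaw -1.336 F [-12.7  -2.4  12.7] M [-0.398  2.176  0.928] op 38.93 gf 61.1 j6 0.915 tau6 0.801
```

Call:
{"api": "drive_tool", "payload": {"steps": [0,0,0,0,0,-0.03,-1,0,0,0,0,0,-0.03,-1,0,0,0,0,0,0,-1]}}

```text
time_s: 24.52
ee_pos: [564.2, -147.2, 112.5]
tool_rot: [0.001, 0.989, 0.145, -0.004]
wrist_force: [-12.8, -3.0, 12.3]
opening: 39.1
gripper_force: 61.2
```

```bash
python3 st.py
```

```text
24.5167 [ 564.2  -147.18  112.5 ] yaw -1.281 F [-12.8  -3.   12.3] M [-0.465  2.194  0.163] op 39.09 gf 61.2 j6 0.858 tau6 0.047
```

Call:
{"api": "drive_tool", "payload": {"steps": [0,0,0,0,0,-0.1,-1,0,0,-0.1,0,0,-0.1,-1,0,0,-0.1,0,0,-0.1,-1,0,0,-0.1,0,0,-0.1,-1,0,0,0,0,0,-0.1,-1,0,0,-0.1,0,0,-0.1,-1,0,0,-0.1,0,0,-0.1,-1,0,0,0,0,0,-0.1,-1]}}

```text
time_s: 25.18
ee_pos: [565.1, -148.4, 113.1]
tool_rot: [0.001, 0.854, 0.52, -0.004]
wrist_force: [-8.9, -6.4, 10.4]
opening: 39.0
gripper_force: 60.7
```

```bash
python3 st.py
```

```text
25.1833 [ 565.12 -148.38  113.1 ] yaw -0.478 F [-8.9 -6.4 10.4] M [-1.01   1.765 -0.152] op 39.02 gf 60.7 j6 0.055 tau6 0.528
```

Call:
{"api": "drive_tool", "payload": {"steps": [0,0,-0.1,0,0,-0.1,-1,0,0,-0.1,0,0,-0.1,-1,0,0,-0.1,0,0,-0.1,-1,0,0,0,0,0,-0.1,-1,0,0,-0.1,0,0,-0.1,-1,0,0,-0.1,0,0,-0.1,-1,0,0,0,0,0,-0.1,-1,0,0,0,0,0,-0.08,-1,0,0,0,0,0,0,-1,0,0,0,0,0,0,-1]}}

```text
time_s: 26.02
ee_pos: [566.6, -148.6, 113.7]
tool_rot: [0.002, 0.594, 0.804, -0.003]
wrist_force: [-5.9, -6.2, 6.7]
opening: 39.0
gripper_force: 60.2
```

```bash
python3 st.py
```

```text
26.0167 [ 566.65 -148.64  113.71] yaw 0.298 F [-5.9 -6.2  6.7] M [-1.127  1.019  0.092] op 39.01 gf 60.2 j6 -0.721 tau6 0.084
```

```bash
python3 -c "
from h import *
print(arm.finish_job())"; python3 st.py
```

```text
the job is handed in; nothing more can be done
None
the job is handed in; nothing more can be done
```

I seated and released both pins, ran the nut down until it bottomed, backed it off about 1.56 rad (89°) and handed the job in with the nut still gripped at 60 N; I didn't re-check the pins after turning the nut, and no verdict came back.

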